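# Twist the bayonet lid tight onto the bench tumbler barrel

### The arm

A 6-joint arm with a two-finger parallel gripper is mounted at the origin on the work surface. World frame = base frame: x ahead of the robot, y to its left, z up, the work surface at z = 0. Lengths are in mm, angles in rad, forces in N, time in s.
With the tool pointing down it reaches from about 300 to 775 mm from the base axis. Payload 14.6 kg.
Tool frame: the origin (TCP) lies on the front face of the gripper's body, between the roots of the fingers; the fingertips stand 97 mm ahead of it and the grasp point (between the pads) lies 78 mm ahead of it; z points along the fingers, y is the line along which they close (so a half turn about z gives the same grasp; the last joint's range is limited). The gripper opens to 94 mm and grips with 3 to 60 N. Pads are 16 mm wide; open, the fingers measure 119 mm over their backs; the gripper's body (75 mm by 177 mm) begins 78 mm behind the grasp point.
Start: joints at [1.065, 0.3, 1.521, -0, 1.321, -0.067], TCP at [233.666, 497.886, 302.646] pointing down, gripper open.
Joint ranges: [-3.03, 3.03], [-0.79, 2.21], [0.23, 2.52], [-1.04, 4.18], [0, 3.07], [-2.55, 2.55]. Speed limits (rad/s): [2.22, 2.22, 2.57, 3.14, 3.14, 3.14].

### API

Orientations are given as [roll, pitch, yaw] about the fixed x, y, z axes, in that order (R = Rz(yaw) Ry(pitch) Rx(roll)).
In Python, from cell import * gives the robot as it stands.
- The arm moves only by the tool carry_out, never from a script. Its arguments are lists of equal length, an entry for each row: "slide": the shift along the world's x, y, z scaled (see below), a list of three; "dr": the turn, a rotation vector about the world's x, y, z scaled (see below), a list of three; "gripper": the opening in per cent of the stroke, from 0 (shut) to 100 (fully open). A call has 1 to 10 rows; each row is the pose to reach, as a shift and turn from the pose commanded when the call began, turning the shorter way round; what a row does not reach only later rows make up. The controller multiplies each number of a shift by 0.25 m and each number of a turn by 360 degrees. A row lasts 1/12 s, in which the tool goes at most 41.7 mm and 7.16 degrees, less where a joint would pass 70% of its speed; a pose out of reach is approached as far as the arm can. A call with a number of a shift or a turn outside -1 to 1 is refused whole. A call with a gripper value outside its range is refused whole. The fingers move at their own pace and stop on an object; "newtons" is the grip in N (left out, the last holds). Time passes only in rows, so rows that repeat a pose let the fingers close. It gives the time, the measured TCP pose, the force, the opening and the grip force at its end, in the units of the state.
- read_state(): the state, without advancing time (a new reading comes with each control period).
- camera(name): name is "scene" or "side" or "wrist"; returns the picture (400x640x3 uint8, red, green, blue); there is no depth.
- camera_model(name): a dict with "vfov" (degrees; the focal length in pixels is half the picture's height over the tangent of half this angle, whatever the lens; pixels are square), "cx", "cy" (the principal point, pixels), "k1" (the pictures are not rectified: a ray, as slopes to the right and down, at radius r is drawn at 1 + k1 r^2 times it, then the intrinsics apply), "R" (3x3) and "t" (3): a world point X has camera coordinates R X + t. Camera axes: x right, y down, z forward; pixel columns grow to the right and rows downward; lengths in mm; the calibration is good to about 2 mm. A picture is of the moment at which its call begins: read the wrist's pose just before it. camera_model takes no time and is no camera call; for the wrist camera it gives the pose at the moment of the call.
- sign_off(): hands the job in; it is judged then, once.
The state is a dict: "clock": time; "joints": joint angles; "qd": joint speeds; "effort": joint torques, N m; "eef_pos": TCP position; "eef_rot": TCP orientation; "wrist_force": force on the tool from outside, world axes, zero at the start; "moment": the same for the moment, N m; "finger_gap": finger opening in mm; "finger_force": force on a finger pad.
Only numpy, scipy, OpenCV 4.12 (cv2) and the standard library are available. Lean on these libraries where they do the work, as an engineer would, in place of code of your own. Each camera call takes 0.05 s, during which the arm holds its last target. There are 200 camera calls.

### The job

Take the handled lid off the soldering board, set it into the mouth of the barrel so that its three ears drop between the three lugs, then press it down and twist it clockwise (seen from above) until its ramps draw it tight, with its flange down flat on the rim all round. Let go and leave it locked. Do not force it, ram it or jam it, and leave the hammer, dish and jar alone.

Things in the scene. Friction and masses are not known exactly. Their poses are not given: they have to be found in the camera images.
- lid: Round aluminium bayonet lid, 280 to 420 g, right way up on the soldering board (12 mm thick). Origin: centre of its underside; z up, x along the handle. Upward from there: plug, diameter 62 mm, 0 to 14 mm; flange, diameter 94 mm, 14 to 20 mm; upright black bar handle 70 mm long (x), 16 mm thick (y), 20 to 56 mm.
- handle (a point): Point to grip in the lid's handle, on the lid's axis, 44 mm above the lid's origin (24 mm above the flange's top, 12 mm below the handle's top); same axes as the lid.
- flange (a point): Centre of the underside of the lid's flange, 14 mm above the lid's origin, same axes; it meets the barrel's rim when the lid is home. Resting on top of the lugs it stands 13 mm over the rim; the ears pass under the lugs once it is pressed to under 3 mm over the rim; further turning draws it down onto the rim, where it binds firmly.
- ear (a point): Middle of one of three ears on the plug's side, on the lid's x axis 33 mm out and 5 mm above the lid's underside; the others lie 120 and 240 degrees round. Each is 24 mm wide (40 degrees), reaches 36.5 mm from the axis and is some 7 mm tall at most. Its top is a ramp: 9 mm below the flange at the clockwise end (seen from above), rising 4 mm to the other end.
- stand: Tumbler barrel of black rubber with a steel mouth ring, upright in a fixed foot plate of 150 by 150 by 10 mm. Origin: centre of the foot's underside, z up. Barrel outer diameter 102 mm, bore 80 mm, rim 115 mm above the bench.
- mouth (a point): Centre of the mouth at rim height; axes of the stand. Three lugs stick in, leaving 66 mm diameter: each spans 56 degrees, 1 to 6 mm below the rim. Middles of the 64 degree gaps: 0, 120, 240 degrees from this x axis plus one common unknown angle of up to 0.65 rad either way, to be seen or felt. From mid-gap 0.7 to 0.8 rad clockwise binds the lid tight; friction then holds it.
- disc (a point): Centre of the top, at rest, of a sprung rubber disc (60 mm diameter) in the mouth, 6 mm below the rim. The lid's underside meets it with ears in the gaps and flange 8 mm over the rim; it pushes up with 4 N there, 11 N with the lid home, and lifts an unlocked lid. Pressing with 10 N and turning until the resistance jumps by 0.5 N m is enough; 80 N harms it.
- hammer: Hammer lying on the bench between the two work places, head to +x; leave alone.
- dish: Small steel dish, 80 mm across, 22 mm tall; leave alone.
- jar: Small glass jar with steel cap, 60 mm across, 85 mm tall; leave alone.
Not all that is in view belongs to the job. There is more than one size of the lid; the one meant has the size given above.

How it is judged:
By the outcome, as a careful person would: the job done as asked, in the order asked, and still so for the second after the job is handed in, with the robot touching nothing.
It also fails if it takes over 64 s, if anything falls off the work surface, if the arm or the gripper's body presses on something with over 40 N, if the wrist force passes 120 N, or if a joint passes its speed limit or range.

## Working session

There is one attempt and no reset: what is moved stays moved. The work goes in short steps, Python scripts to look and compute and a tool call to move; the robot and the scene stay as the last step left them, time stands still between calls to the robot, and variables do not carry over. Pictures are saved under pics/ and viewed, at most 10 in all, crops included, and the job is handed in when it is done.

Besides the shell and the picture viewer there is one more tool, called in YAML: its name, and indented under it one key for each argument. carry_out: Moves the arm, as the interface text tells. Its arguments: {"type":"object","properties":{"slide":{"type":"array","items":{"type":"array","items":{"type":"number","minimum":-1,"maximum":1}}},"dr":{"type":"array","items":{"type":"array","items":{"type":"number","minimum":-1,"maximum":1}}},"gripper":{"type":"array","items":{"type":"number"}},"newtons":{"type":"number"}},"required":["slide","dr","gripper"]}

```bash
ls; mkdir -p pics; cat > h.py <<'E'
from cell import *
import numpy as np, cv2
def save(n,f,crop=None,scale=1):
    im=camera(n)
    cv2.imwrite('pics/raw_'+f,im[...,::-1])
    o=im
    if crop: x0,y0,x1,y1=crop; o=im[y0:y1,x0:x1]
    if scale!=1: o=cv2.resize(o,None,fx=scale,fy=scale,interpolation=cv2.INTER_CUBIC)
    cv2.imwrite('pics/'+f,o[...,::-1]); return im
def ray(m,u,v):
    f=200/np.tan(np.radians(m['vfov'])/2)
    d=np.array([(u-m['cx'])/f,(v-m['cy'])/f]); s=d.copy()
    for _ in range(20): s=d/(1+m['k1']*(s@s))
    R=np.array(m['R']); t=np.array(m['t'])
    return -R.T@t, R.T@np.array([s[0],s[1],1])
def onz(m,u,v,z):
    o,d=ray(m,u,v); return o+d*(z-o[2])/d[2]
def proj(m,X):
    f=200/np.tan(np.radians(m['vfov'])/2)
    c=np.array(m['R'])@np.array(X,float)+np.array(m['t']); s=c[:2]/c[2]; s=s*(1+m['k1']*(s@s))
    return s*f+[m['cx'],m['cy']]
E
python3 - <<'E'
from h import *
import pickle
s=read_state(); print(s)
ims=[save(n,'a_'+n+'.png') for n in('scene','side','wrist')]
ms={n:camera_model(n) for n in('scene','side','wrist')}
pickle.dump(ms,open('ms.pkl','wb'))
for n in ms: print(n,ms[n]['vfov'],ms[n]['k1'],-np.array(ms[n]['R']).T@np.array(ms[n]['t']),np.array(ms[n]['R'])[2])
cv2.imwrite('pics/a_ss.png',np.vstack([ims[0],ims[1]])[::1,:,::-1][:, :])
a=cv2.resize(np.vstack([ims[0],ims[1]]),(480,600))
E
```

```text
pics
{'clock': 0.0, 'joints': array([ 1.06538791e+00,  3.00476190e-01,  1.52159524e+00, -1.00766253e-05,
        1.32069410e+00, -6.65751024e-02]), 'qd': array([ 0.00178329,  0.00121719,  0.00048379, -0.00093687, -0.00081109,
       -0.00049354]), 'effort': array([-1.67504575e-03, -5.31813347e+01, -3.52729475e+01,  7.07414676e-02,
        2.44690699e-02, -7.86356213e-05]), 'eef_pos': array([233.60306626, 497.75521446, 302.07748049]), 'eef_rot': array([-3.14042173e+00, -6.82881132e-05,  2.70276180e+00]), 'wrist_force': array([-0.15323311, -1.18160255, -0.16108448]), 'moment': array([ 0.02289953,  0.02559266, -0.03908486]), 'finger_force': 0.0, 'finger_gap': 93.78366192750137}
scene 53.82568632583163 -0.010106624073797822 [1340.67592594   83.12421846  689.11064798] [-0.8103654   0.00653457 -0.5858884 ]
side 47.88651402330987 -0.066185962119253 [ 146.2863361  -745.87708074  862.04760161] [ 0.33813953  0.68935614 -0.64066354]
wrist 70.50921631380268 -0.04060294427108374 [168.25509076 527.67015503 384.25634896] [ 0.22486138 -0.10626179 -0.96857926]
```

View pics/a_scene.png

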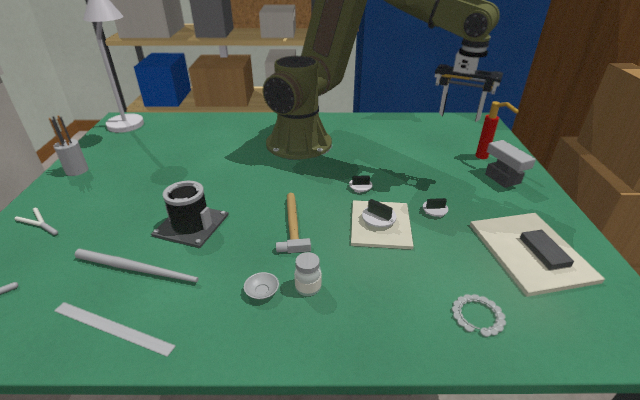

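View pics/a_wrist.png

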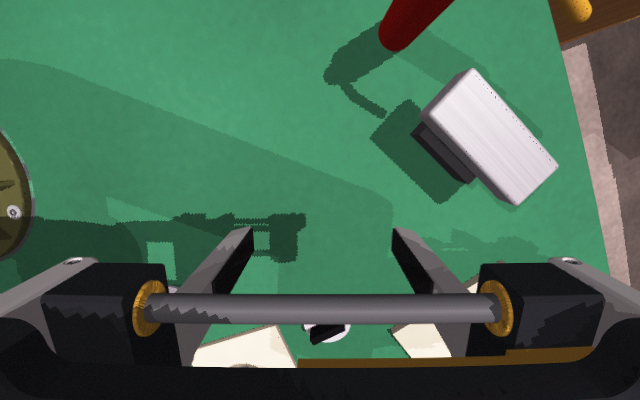

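The scene view shows three handled lids: one on the cream board at (379,214), and two smaller ones on the mat at (360,185) and (435,208). The barrel is at (186,208), the hammer at (295,225), the dish at (262,288) and the jar at (308,275). The lid at (379,214) fits the description. I'll check its size and confirm it in a close crop.

```bash
python3 - <<'E'
from h import *
import pickle
ms=pickle.load(open('ms.pkl','rb')); m=ms['scene']
for n,u,v,z in [('lidL',361,217,26),('lidR',398,217,26),('lid',379,214,45),('small1',360,187,10),('small1L',348,187,10),('small1R',373,187,10),('sm2',435,210,10),('barrelL',164,192,115),('barrelR',206,192,115),('barrel',185,192,115),('hammer head',298,246,15),('ham end',291,195,15),('jar',308,275,40)]:
    X=onz(m,u,v,z); print(n,X.round(), proj(ms['side'],X).round())
a=cv2.imread('pics/raw_a_scene.png'); b=cv2.imread('pics/raw_a_side.png')
c=cv2.resize(a[165:265,340:460],(600,500),interpolation=cv2.INTER_CUBIC); cv2.imwrite('pics/crop1.png',c)
E
```

```text
lidL [491. 195.  26.] [274. 199.]
lidR [491. 297.  26.] [261. 180.]
lid [502. 242.  45.] [271. 184.]
small1 [319. 208.  10.] [216. 217.]
small1L [319. 170.  10.] [219. 225.]
small1R [319. 248.  10.] [211. 209.]
sm2 [438. 414.  10.] [233. 168.]
barrelL [ 501. -319.  115.] [374. 314.]
barrelR [ 501. -211.  115.] [347. 276.]
barrel [ 501. -265.  115.] [360. 294.]
hammer head [596.  27.  15.] [333. 228.]
ham end [370.  -4.  15.] [259. 261.]
jar [720.  56.  40.] [367. 202.]
```

View pics/crop1.png

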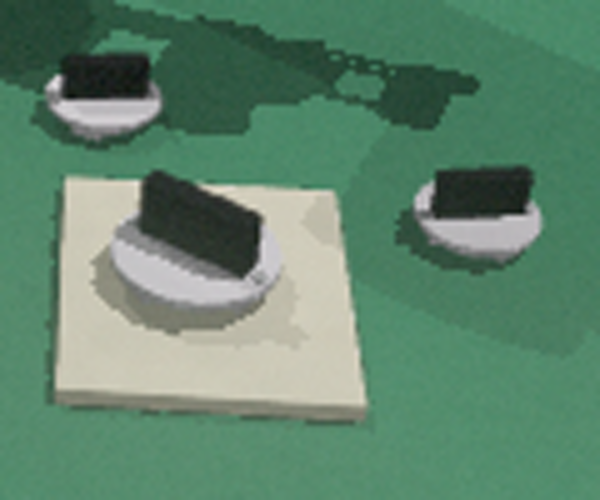

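View pics/a_side.png

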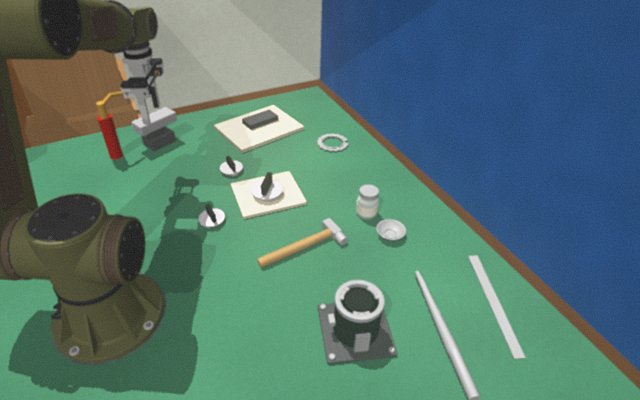

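The board lid's flange measures about 100 mm across (matches 94 mm). The two on the mat are about 75 mm, so they are decoys. In the crop it sits on the cream board, with a small dot on the flange under the right end of the handle at raw (393,220). Moving above it.

carry_out:
  slide:
    - [0.15, -0.15, 0]
    - [0.3, -0.3, 0]
    - [0.45, -0.45, 0]
    - [0.6, -0.6, 0]
    - [0.7, -0.7, 0]
    - [0.8, -0.8, 0]
    - [0.9, -0.9, 0]
    - [1, -1, 0]
    - [1, -1, 0]
    - [1, -1, 0]
  dr:
    - [0, 0, 0]
    - [0, 0, 0]
    - [0, 0, 0]
    - [0, 0, 0]
    - [0, 0, 0]
    - [0, 0, 0]
    - [0, 0, 0]
    - [0, 0, 0]
    - [0, 0, 0]
    - [0, 0, 0]
  gripper: [100, 100, 100, 100, 100, 100, 100, 100, 100, 100]

```text
clock: 0.98
eef_pos: [485.9, 244.9, 302.2]
eef_rot: [-3.141, 0.0, 2.699]
wrist_force: [0.8, 0.3, -0.5]
finger_gap: 93.8
finger_force: 0.0
```

```bash
python3 - <<'E'
from h import *
import pickle
s=read_state(); m=camera_model('wrist'); save('wrist','b.png'); pickle.dump(m,open('b.pkl','wb')); print(s['eef_pos'],s['eef_rot'],s['qd'].max())
ms=pickle.load(open('ms.pkl','rb'))['scene']
a,b=onz(ms,371,201,68),onz(ms,392,208,68); print(a,b,np.arctan2(*(b-a)[1::-1]))
for x in (a,b):print(proj(m,x))
E
```

```text
[485.94350988 244.93063164 302.18427852] [-3.14092068e+00  1.53900449e-05  2.69877124e+00] 0.07809305057041746
[474.30872011 221.1731816   68.        ] [505.99925848 273.45915288  68.        ] 1.025903444227069
[299.99175239 193.64241044]
[352.92684798 199.00434726]
```

View pics/b.png

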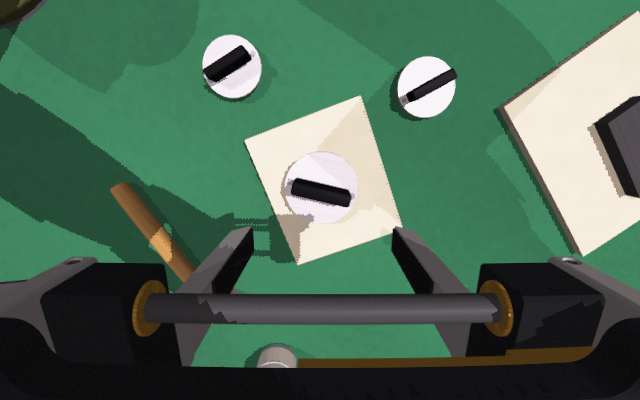

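The wrist view shows the lid on the board at (320,188). Its handle runs from about (291,184) to (351,200), and the flange is the white disc. Next I'll measure the handle and disc with masks.

```bash
python3 - <<'E'
from h import *
import pickle
m=pickle.load(open('b.pkl','rb')); im=cv2.imread('pics/raw_b.png')
x0,y0,x1,y1=275,140,368,235
c=im[y0:y1,x0:x1]; g=c.max(2).astype(int)
hs=cv2.cvtColor(c,cv2.COLOR_BGR2HSV)
mk=((g<75)).astype(np.uint8)
n,l,st,ce=cv2.connectedComponentsWithStats(mk); k=1+st[1:,4].argmax(); print(st[k],ce[k]+[x0,y0])
cn=max(cv2.findContours((l==k).astype(np.uint8),0,1)[0],key=cv2.contourArea)[:,0]+[x0,y0]
P=np.array([onz(m,u,v,66)[:2] for u,v in cn],np.float32)
(cx,cy),(w,h),a=cv2.minAreaRect(P); print('handle z66',cx,cy,w,h,a, cv2.boxPoints(((cx,cy),(w,h),a)).round().tolist())
# flange: low saturation & bright
w_=((hs[...,1]<28)&(hs[...,2]>120)).astype(np.uint8)
n,l,st,ce=cv2.connectedComponentsWithStats(w_); k=1+st[1:,4].argmax()
cn=max(cv2.findContours((l==k).astype(np.uint8),0,1)[0],key=cv2.contourArea)[:,0]+[x0,y0]
hull=cv2.convexHull(cn.astype(np.int32))[:,0]
P=np.array([onz(m,u,v,32)[:2] for u,v in hull],np.float32)
print('flange',cv2.minEnclosingCircle(P), cv2.fitEllipse(P))
o=cv2.resize(im[130:250,260:380],(600,600),interpolation=cv2.INTER_CUBIC); cv2.imwrite('pics/crop2.png',o)
E
```

```text
[  16   38   60   29 1005] [320.58208955 192.18109453]
handle z66 483.5167541503906 243.4537353515625 69.00393676757812 20.231149673461914 51.2756462097168 [[454.0, 223.0], [470.0, 210.0], [513.0, 264.0], [497.0, 277.0]]
flange ((487.3293151855469, 244.09866333007812), 84.48290252685547) ((489.7449645996094, 233.02337646484375), (112.00145721435547, 173.00494384765625), 102.20559692382812)
```

View pics/crop2.png

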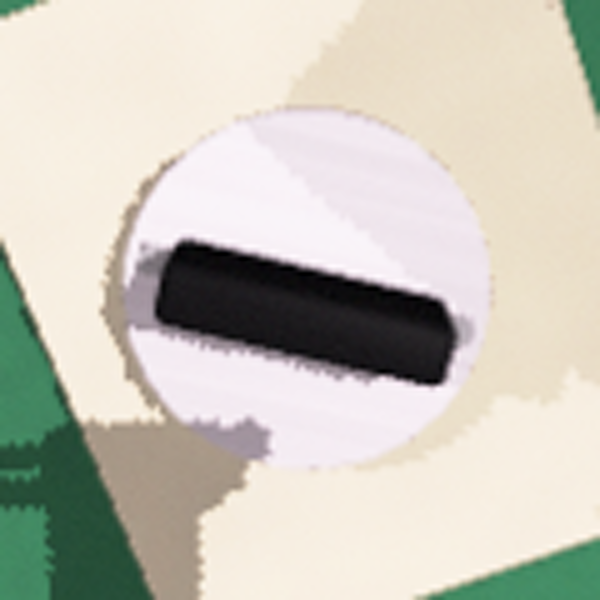

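```bash
python3 - <<'E'
from h import *
import pickle
m=pickle.load(open('b.pkl','rb')); ms=pickle.load(open('ms.pkl','rb'))
cr=lambda u,v:(260+u/5-.4,130+v/5-.4)
print('flange c',onz(m,*cr(307,287),32))
for p in [(125,287),(490,287),(307,107),(307,468)]: print(onz(m,*cr(*p),32).round(1))
# handle top edges
for p in [(180,240),(447,303),(158,320),(440,383)]: print('h68',onz(m,*cr(*p),68).round(1))
print('dot',onz(m,*cr(465,328),32),onz(m,*cr(152,260),32))
E
```

```text
flange c [484.06341423 242.97598076  32.        ]
[464.3 201.2  32. ]
[503.9 285.   32. ]
[443.3 262.3  32. ]
[527.7 222.3  32. ]
h68 [455.5 224.9  68. ]
h68 [494.6 273.6  68. ]
h68 [470.  212.1  68. ]
h68 [511.2 264.4  68. ]
dot [510.94967744 274.91884717  32.        ] [461.05207574 210.5552398   32.        ]
```

carry_out:
  slide:
    - [0, 0, 0]
    - [0, 0, 0]
    - [0, 0, 0]
    - [0, 0, 0]
    - [0, 0, 0]
    - [0, 0, -0.05]
    - [0, 0, -0.1]
    - [0, 0, -0.2]
    - [0, 0, -0.3]
    - [0, 0, -0.3]
  dr:
    - [0, 0, -0.018]
    - [0, 0, -0.036]
    - [0, 0, -0.054]
    - [0, 0, -0.072]
    - [0, 0, -0.09]
    - [0, 0, -0.108]
    - [0, 0, -0.126]
    - [0, 0, -0.144]
    - [0, 0, -0.162]
    - [0, 0, -0.18]
  gripper: [100, 100, 100, 100, 100, 100, 100, 100, 100, 100]

```text
clock: 1.87
eef_pos: [481.5, 248.3, 223.1]
eef_rot: [-3.135, 0.003, 1.568]
wrist_force: [-0.0, -0.1, -0.2]
finger_gap: 94.0
finger_force: 0.0
```

carry_out:
  slide:
    - [0, -0.02, 0]
    - [0, -0.02, 0]
    - [0, -0.02, 0]
    - [0, -0.02, -0.05]
    - [0, -0.02, -0.1]
    - [0, -0.02, -0.15]
    - [0, -0.02, -0.15]
    - [0, -0.02, -0.15]
    - [0, -0.02, -0.15]
  dr:
    - [0, 0, -0.019]
    - [0, 0, -0.038]
    - [0, 0, -0.057]
    - [0, 0, -0.076]
    - [0, 0, -0.095]
    - [0, 0, -0.107]
    - [0, 0, -0.107]
    - [0, 0, -0.107]
    - [0, 0, -0.107]
  gripper: [100, 100, 100, 100, 100, 100, 100, 100, 100]

```text
clock: 2.62
eef_pos: [483.5, 243.5, 190.9]
eef_rot: [3.141, -0.001, 0.903]
wrist_force: [0.9, 0.5, 0.2]
finger_gap: 93.8
finger_force: 0.0
```

```bash
python3 - <<'E'
from h import *
import pickle
m=camera_model('wrist'); s=read_state(); im=save('wrist','c.png'); pickle.dump(m,open('c.pkl','wb')); print(s['eef_pos'],s['eef_rot'],s['joints'])
for z,X in (('flange',(484,243,32)),('tip',(484,243,68))): print(z,proj(m,X))
E
```

```text
[483.501557   243.48591729 190.88781035] [ 3.14133467e+00 -6.35020263e-04  9.03067061e-01] [3.98828008e-01 3.99593794e-01 1.66377629e+00 9.18794628e-05
 1.07754194e+00 1.06651388e+00]
flange [322.403996  212.3260188]
tip [322.40287671 225.74685285]
```

View pics/c.png

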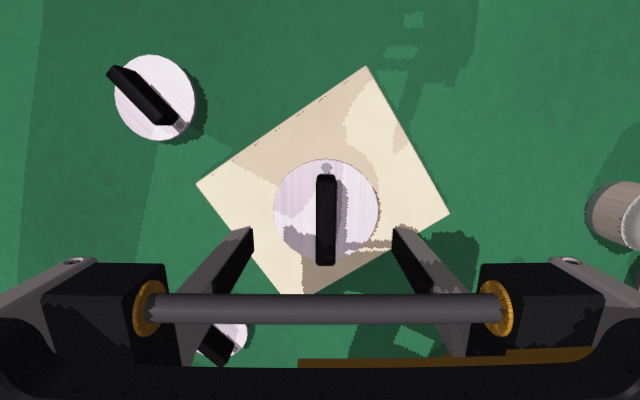

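The wrist view shows the lid at (326,212), with the handle vertical between the open fingers and midway about (322,…). A single dot on the flange at (326,167), at the tool +x end, probably marks the ear on +x. I'll shift slightly, go down and grip.

carry_out:
  slide:
    - [0.008, -0.006, 0]
    - [0.008, -0.006, -0.08]
    - [0.008, -0.006, -0.15]
    - [0.008, -0.006, -0.2]
    - [0.008, -0.006, -0.225]
    - [0.008, -0.006, -0.225]
    - [0.008, -0.006, -0.225]
  dr:
    - [0, 0, 0]
    - [0, 0, 0]
    - [0, 0, 0]
    - [0, 0, 0]
    - [0, 0, 0]
    - [0, 0, 0]
    - [0, 0, 0]
  gripper: [100, 100, 100, 100, 100, 100, 100]

```text
clock: 3.25
eef_pos: [485.9, 241.4, 134.5]
eef_rot: [3.141, -0.0, 0.9]
wrist_force: [0.3, -0.3, -0.4]
finger_gap: 94.1
finger_force: 0.0
```

carry_out:
  slide:
    - [0, 0, 0]
    - [0, 0, 0]
    - [0, 0, 0]
    - [0, 0, 0]
    - [0, 0, 0]
    - [0, 0, 0]
    - [0, 0, 0]
    - [0, 0, 0]
    - [0, 0, 0]
    - [0, 0, 0]
  dr:
    - [0, 0, 0]
    - [0, 0, 0]
    - [0, 0, 0]
    - [0, 0, 0]
    - [0, 0, 0]
    - [0, 0, 0]
    - [0, 0, 0]
    - [0, 0, 0]
    - [0, 0, 0]
    - [0, 0, 0]
  gripper: [60, 40, 20, 10, 0, 0, 0, 0, 0, 0]
  newtons: 55

```text
clock: 4.08
eef_pos: [485.6, 241.4, 133.9]
eef_rot: [-3.142, 0.0, 0.9]
wrist_force: [-0.5, -1.2, -1.2]
finger_gap: 30.8
finger_force: 0.0
```

carry_out:
  slide:
    - [0, 0, 0]
    - [0, 0, 0]
    - [0, 0, 0]
    - [0, 0, 0]
    - [0, 0, 0]
    - [0, 0, 0]
    - [0, 0, 0]
    - [0, 0, 0]
  dr:
    - [0, 0, 0]
    - [0, 0, 0]
    - [0, 0, 0]
    - [0, 0, 0]
    - [0, 0, 0]
    - [0, 0, 0]
    - [0, 0, 0]
    - [0, 0, 0]
  gripper: [0, 0, 0, 0, 0, 0, 0, 0]

```text
clock: 4.75
eef_pos: [485.7, 241.4, 133.9]
eef_rot: [-3.142, -0.0, 0.9]
wrist_force: [-0.3, -0.2, -0.1]
finger_gap: 15.4
finger_force: 55.0
```

carry_out:
  slide:
    - [0, 0, 0.05]
    - [0, 0, 0.15]
    - [0, 0, 0.3]
    - [0, 0, 0.45]
    - [0, 0, 0.6]
    - [0, 0, 0.7]
    - [0, 0, 0.75]
    - [0, 0, 0.75]
    - [0, 0, 0.75]
  dr:
    - [0, 0, 0]
    - [0, 0, 0]
    - [0, 0, 0]
    - [0, 0, 0]
    - [0, 0, 0]
    - [0, 0, 0]
    - [0, 0, 0]
    - [0, 0, 0]
    - [0, 0, 0]
  gripper: [0, 0, 0, 0, 0, 0, 0, 0, 0]

```text
clock: 5.5
eef_pos: [485.5, 241.3, 320.7]
eef_rot: [-3.141, 0.0, 0.899]
wrist_force: [0.9, -0.1, -4.4]
finger_gap: 15.8
finger_force: 55.0
```

carry_out:
  slide:
    - [0, -0.05, 0]
    - [0, -0.15, 0]
    - [0, -0.3, 0]
    - [0, -0.45, 0]
    - [-0.05, -0.6, 0]
    - [-0.05, -0.75, 0]
    - [-0.1, -0.9, 0]
    - [-0.1, -1, 0]
  dr:
    - [0, 0, 0]
    - [0, 0, 0]
    - [0, 0, 0]
    - [0, 0, 0]
    - [0, 0, 0]
    - [0, 0, 0]
    - [0, 0, 0]
    - [0, 0, 0]
  gripper: [0, 0, 0, 0, 0, 0, 0, 0]

```text
clock: 6.17
eef_pos: [458.6, -11.6, 319.8]
eef_rot: [-3.139, 0.002, 0.898]
wrist_force: [0.8, 0.8, -4.6]
finger_gap: 15.8
finger_force: 55.0
```

carry_out:
  slide:
    - [0, -0.15, 0]
    - [-0.05, -0.3, 0]
    - [-0.05, -0.45, 0]
    - [-0.1, -0.6, 0]
    - [-0.1, -0.75, 0]
    - [-0.15, -0.9, 0]
    - [-0.15, -1, 0]
  dr:
    - [0, 0, 0]
    - [0, 0, 0]
    - [0, 0, 0]
    - [0, 0, 0]
    - [0, 0, 0]
    - [0, 0, 0]
    - [0, 0, 0]
  gripper: [0, 0, 0, 0, 0, 0, 0]

```text
clock: 6.75
eef_pos: [420.8, -261.6, 319.6]
eef_rot: [-3.139, 0.001, 0.898]
wrist_force: [-0.7, 2.1, -4.2]
finger_gap: 15.7
finger_force: 55.0
```

carry_out:
  slide:
    - [0, -0.15, 0]
    - [0, -0.3, 0]
    - [0, -0.4, 0]
    - [0, -0.42, 0]
    - [0, -0.42, 0]
    - [0, -0.42, 0]
    - [0, -0.42, 0]
  dr:
    - [0, 0, 0]
    - [0, 0, 0]
    - [0, 0, 0]
    - [0, 0, 0]
    - [0, 0, 0]
    - [0, 0, 0]
    - [0, 0, 0]
  gripper: [0, 0, 0, 0, 0, 0, 0]

```text
clock: 7.33
eef_pos: [423.1, -362.7, 320.8]
eef_rot: [-3.14, -0.0, 0.9]
wrist_force: [-0.9, 0.7, -3.4]
finger_gap: 16.0
finger_force: 55.0
```

```bash
python3 - <<'E'
from h import *
import pickle
m=camera_model('wrist'); s=read_state(); im=save('wrist','d.png'); sc=save('scene','d_sc.png'); pickle.dump(m,open('d.pkl','wb')); print(s['clock'],s['eef_pos'],s['eef_rot'],s['wrist_force'])
print(proj(m,(501,-265,115)))
ms=pickle.load(open('ms.pkl','rb'))
T=s['eef_pos'];p=proj(ms['scene'],T-[0,0,78+30]); print('lid in scene',p)
x,y=p.astype(int); x=max(x,50); 
a=cv2.resize(im,(640,400)); c=cv2.resize(sc[max(y-40,0):y+40,x-64:x+64],(640,400),interpolation=cv2.INTER_CUBIC)
cv2.imwrite('pics/d2.png',np.vstack([cv2.resize(a,(640,400)),c])[:, :, ::-1][100:700])
E
```

```text
7.3333 [ 423.07827494 -362.67056377  320.82527528] [-3.14039085e+00 -2.23653905e-04  9.00310969e-01] [-0.93054939  0.68577878 -3.39957978]
[322.58681913  71.29037916]
lid in scene [148.20547756 143.93777113]
```

View pics/d.png

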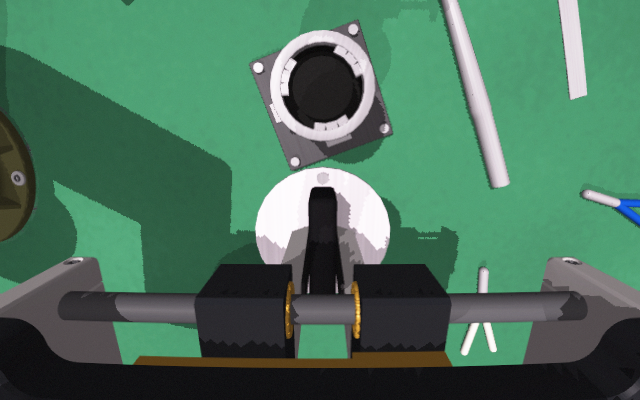

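The mouth is at (323,85). Its lugs are bright against the dark bore at about (285,80), (350,58) and (330,128). The held lid is at (322,220) with its dot at (322,178). Now I'll fit the ring and find the lug angles.

```bash
python3 - <<'E'
from h import *
import pickle
from scipy.optimize import least_squares
m=pickle.load(open('d.pkl','rb')); im=cv2.imread('pics/raw_d.png'); hs=cv2.cvtColor(im,cv2.COLOR_BGR2HSV)
mk=((hs[...,1]<40)&(hs[...,2]>140)).astype(np.uint8); mk[:20]=0; mk[150:]=0; mk[:,:255]=0; mk[:,395:]=0
n,l,st,ce=cv2.connectedComponentsWithStats(mk); k=1+st[1:,4].argmax(); print(st[k])
r=(l==k).astype(np.uint8)
cn=max(cv2.findContours(r,0,1)[0],key=cv2.contourArea)
hull=cv2.convexHull(cn)[:,0]
P=np.array([onz(m,u,v,115)[:2] for u,v in cn[:,0]])
c=least_squares(lambda q:np.hypot(*(P-q[:2]).T)-q[2],[500,-265,51],loss='soft_l1').x; print('outer',c, np.abs(np.hypot(*(P-c[:2]).T)-c[2]).mean())
g=im.max(2)
for z,rad in ((114,35),(114,37)):
    row=[]
    for a in range(0,360,4):
        u,v=proj(m,(c[0]+rad*np.cos(np.radians(a)),c[1]+rad*np.sin(np.radians(a)),z)); row.append(cv2.getRectSubPix(g,(1,1),(float(u),float(v)))[0,0])
    print(rad,' '.join(f'{4*i}:{x}' for i,x in enumerate(row)))
# lid: dot & flange
E
```

```text
[ 269   30  106  116 4424]
outer [ 491.41710015 -275.98328164   50.30939473] 0.8699791270567522
35 0:218 4:222 8:222 12:221 16:224 20:223 24:225 28:227 32:199 36:10 40:13 44:11 48:14 52:13 56:13 60:13 64:14 68:15 72:12 76:12 80:14 84:15 88:14 92:10 96:26 100:229 104:246 108:238 112:236 116:234 120:237 124:246 128:246 132:244 136:245 140:246 144:245 148:246 152:157 156:18 160:17 164:18 168:19 172:20 176:18 180:19 184:20 188:23 192:33 196:33 200:32 204:32 208:33 212:34 216:39 220:194 224:223 228:223 232:223 236:212 240:221 244:221 248:220 252:221 256:204 260:220 264:220 268:220 272:201 276:28 280:18 284:18 288:18 292:20 296:17 300:18 304:18 308:25 312:29 316:32 320:32 324:25 328:21 332:17 336:21 340:144 344:221 348:219 352:220 356:222
37 0:227 4:226 8:227 12:228 16:198 20:229 24:229 28:230 32:185 36:18 40:17 44:18 48:13 52:13 56:17 60:19 64:15 68:18 72:18 76:17 80:18 84:19 88:17 92:15 96:17 100:217 104:239 108:238 112:238 116:210 120:238 124:247 128:246 132:247 136:244 140:246 144:245 148:242 152:141 156:14 160:14 164:15 168:18 172:15 176:16 180:19 184:19 188:17 192:19 196:22 200:27 204:34 208:33 212:35 216:32 220:174 224:221 228:222 232:220 236:169 240:221 244:220 248:220 252:220 256:163 260:220 264:219 268:218 272:189 276:20 280:19 284:18 288:15 292:17 296:19 300:21 304:26 308:24 312:23 316:16 320:18 324:14 328:13 332:13 336:13 340:134 344:224 348:224 352:225 356:204
```

```bash
python3 - <<'E'
from h import *
import pickle
from scipy.optimize import least_squares
m=pickle.load(open('d.pkl','rb')); ms=pickle.load(open('ms.pkl','rb'))
for n,(x0,y0,x1,y1) in (('scene',(155,175,215,208)),('side',(325,270,392,330))):
    im=cv2.imread(f'pics/raw_a_{n}.png'); hs=cv2.cvtColor(im,cv2.COLOR_BGR2HSV)
    mk=np.zeros(im.shape[:2],np.uint8); mk[y0:y1,x0:x1]=((hs[...,1]<60)&(hs[...,2]>110))[y0:y1,x0:x1]
    k=cv2.connectedComponentsWithStats(mk); j=1+k[2][1:,4].argmax(); print(n,k[2][j])
    cn=max(cv2.findContours((k[1]==j).astype(np.uint8),0,1)[0],key=cv2.contourArea)
    P=np.array([onz(ms[n],u,v,115)[:2] for u,v in cv2.convexHull(cn)[:,0]])
    c=least_squares(lambda q:np.hypot(*(P-q[:2]).T)-q[2],[495,-270,51],loss='soft_l1').x; print(c)
T=np.array([423.08,-362.67,320.83]); zf=T[2]-102
yaw=.9; ex=np.array([np.cos(yaw),np.sin(yaw),0]); C=np.array([T[0],T[1],zf])
P=[proj(m,C+47*(np.cos(a)*ex+np.sin(a)*np.array([-ex[1],ex[0],0]))) for a in np.linspace(0,2*np.pi,73)]
P=np.array(P); print('pred flange cols',P[:,0].min(),P[:,0].max(),'top row',P[:,1].min())
im=cv2.imread('pics/raw_d.png'); hs=cv2.cvtColor(im,cv2.COLOR_BGR2HSV)
mk=((hs[...,1]<50)&(hs[...,2]>130)).astype(np.uint8); mk[:163]=0; mk[262:]=0
k=cv2.connectedComponentsWithStats(mk); j=1+k[2][1:,4].argmax(); print(k[2][j])
ys,xs=np.where(k[1]==j)
for y in (170,180,200,220,230): print(y,xs[ys==y].min(),xs[ys==y].max(), [q.round(1) for q in (onz(m,xs[ys==y].min(),y,zf)-C, onz(m,xs[ys==y].max(),y,zf)-C)])
E
```

```text
scene [163 180  41  25 424]
[ 497.23619036 -270.55978024   52.99472208]
side [ 325  279   60   51 1238]
[ 488.60378878 -274.88562539   55.12648651]
pred flange cols 253.94556929556006 389.4142526036377 top row 167.87157083062283
[ 255  167  135   95 8044]
170 301 343 [array([17.7, 44.1,  0. ]), array([39.3, 27.1,  0. ])]
180 282 363 [array([ 3.7, 46.8,  0. ]), array([45.6, 13.7,  0. ])]
200 263 381 [array([-15.2,  44.4,   0. ]), array([47. , -4.8,  0. ])]
220 256 388 [array([-28.3,  36.7,   0. ]), array([ 42.6, -19.3,   0. ])]
230 255 389 [array([-33.7,  31.7,  -0. ]), array([ 39. , -25.7,   0. ])]
```

carry_out:
  slide:
    - [0.04, 0, -0.05]
    - [0.08, -0.01, -0.12]
    - [0.11, -0.018, -0.18]
    - [0.11, -0.018, -0.2]
    - [0.11, -0.018, -0.2]
    - [0.11, -0.018, -0.2]
    - [0.11, -0.018, -0.2]
    - [0.11, -0.018, -0.2]
  dr:
    - [0, 0, 0.012]
    - [0, 0, 0.024]
    - [0, 0, 0.036]
    - [0, 0, 0.0395]
    - [0, 0, 0.0395]
    - [0, 0, 0.0395]
    - [0, 0, 0.0395]
    - [0, 0, 0.0395]
  gripper: [0, 0, 0, 0, 0, 0, 0, 0]

```text
clock: 8.1
eef_pos: [450.6, -368.2, 272.6]
eef_rot: [3.14, 0.001, 1.146]
wrist_force: [-0.4, -0.7, -4.3]
finger_gap: 15.9
finger_force: 55.0
```

```bash
cat > ring.py <<'E'
from h import *
import pickle,sys
from scipy.optimize import least_squares
m=camera_model('wrist'); s=read_state(); f=sys.argv[1]; im=save('wrist',f)[...,::-1].copy()
print(s['clock'],s['eef_pos'],s['eef_rot'],s['wrist_force'],s['joints'][[0,5]])
hs=cv2.cvtColor(im,cv2.COLOR_BGR2HSV)
c=np.array([491.4,-276,51]); T=s['eef_pos']
# bore edge: dark inside -> bright ring; sample outward radially for outer edge and bore edge at z=115
ring=((hs[...,1]<45)&(hs[...,2]>140)).astype(np.float32)
for it in range(3):
    O=[];B=[]
    for a in np.radians(np.arange(0,360,3)):
        rr=np.arange(30,60,.25); q=np.array([proj(m,(c[0]+r*np.cos(a),c[1]+r*np.sin(a),115)) for r in rr]).astype(np.float32)
        if q.min()<1: continue
        val=cv2.remap(ring,q[:,0].reshape(1,-1),q[:,1].reshape(1,-1),1)[0]
        i=np.where(val>.5)[0]
        if len(i)==0: continue
        ro,ri=rr[i[-1]],rr[i[0]]
        if 46<ro<58: O.append(c[:2]+ro*np.array([np.cos(a),np.sin(a)]))
        if 37<ri<45: B.append(c[:2]+ri*np.array([np.cos(a),np.sin(a)]))
    for nm,P in(('outer',O),('bore',B)):
        P=np.array(P); e=least_squares(lambda q:np.hypot(*(P-q[:2]).T)-q[2],c,loss='soft_l1').x; print(nm,len(P),e.round(2))
        if nm=='outer': c=e
g=hs[...,2]
for rad in (35,37):
    row=np.array([cv2.getRectSubPix(g,(1,1),tuple(map(float,proj(m,(c[0]+rad*np.cos(t),c[1]+rad*np.sin(t),114)))))[0,0]>110 for t in np.radians(range(360))]).astype(int)
    print(rad,[(int(i),int(row[i])) for i in range(360) if row[i]!=row[i-1]])
yaw=s['eef_rot'][2]; C=T-[0,0,102]
P=np.array([proj(m,C+47*np.array([np.cos(a),np.sin(a),0])) for a in np.linspace(0,6.28,73)])
print('pred flange',P[:,0].min(),P[:,0].max(),P[:,1].min())
E
python3 ring.py e.png
```

```text
8.1 [ 450.56259124 -368.15232588  272.58610727] [3.14000284e+00 5.59087665e-04 1.14639472e+00] [-0.39995081 -0.66877764 -4.28058907] [-0.74801566 -0.32360719]
outer 114 [ 491.73 -275.81   50.36]
bore 64 [ 491.87 -275.41   40.01]
outer 114 [ 491.71 -275.83   50.35]
bore 63 [ 491.89 -275.41   40.07]
outer 114 [ 491.73 -275.84   50.35]
bore 63 [ 491.89 -275.42   40.05]
35 [(34, 0), (98, 1), (154, 0), (218, 1), (274, 0), (339, 1)]
37 [(34, 0), (99, 1), (153, 0), (219, 1), (274, 0), (340, 1)]
pred flange 253.7760703271438 389.25875269916503 167.6359459328409
```

View pics/e.png

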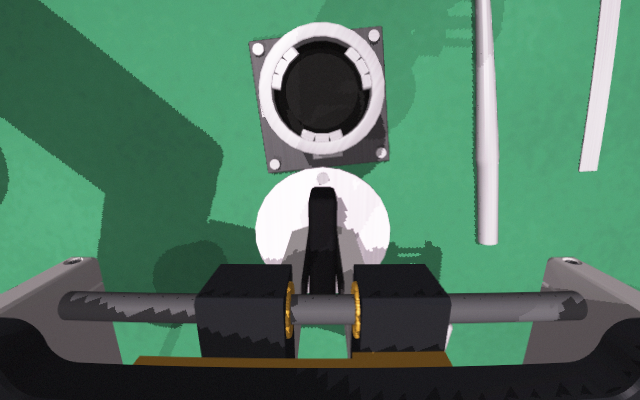

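carry_out:
  slide:
    - [0.04, 0.09, 0]
    - [0.08, 0.18, 0]
    - [0.12, 0.27, 0]
    - [0.165, 0.37, 0]
    - [0.165, 0.37, -0.04]
    - [0.165, 0.37, -0.09]
    - [0.165, 0.37, -0.12]
    - [0.165, 0.37, -0.12]
    - [0.165, 0.37, -0.12]
    - [0.165, 0.37, -0.12]
  dr:
    - [0, 0, 0]
    - [0, 0, 0]
    - [0, 0, 0]
    - [0, 0, 0]
    - [0, 0, 0]
    - [0, 0, 0]
    - [0, 0, 0]
    - [0, 0, 0]
    - [0, 0, 0]
    - [0, 0, 0]
  gripper: [0, 0, 0, 0, 0, 0, 0, 0, 0, 0]

```text
clock: 8.98
eef_pos: [491.9, -276.1, 242.1]
eef_rot: [3.141, 0.0, 1.147]
wrist_force: [0.2, -0.6, -2.7]
finger_gap: 15.4
finger_force: 55.0
```

carry_out:
  slide:
    - [0, 0, -0.008]
    - [0, 0, -0.016]
    - [0, 0, -0.024]
    - [0, 0, -0.032]
    - [0, 0, -0.032]
    - [0, 0, -0.032]
  dr:
    - [0, 0, 0]
    - [0, 0, 0]
    - [0, 0, 0]
    - [0, 0, 0]
    - [0, 0, 0]
    - [0, 0, 0]
  gripper: [0, 0, 0, 0, 0, 0]

```text
clock: 9.48
eef_pos: [491.9, -275.6, 233.3]
eef_rot: [-3.141, -0.0, 1.148]
wrist_force: [0.4, -0.1, -4.2]
finger_gap: 15.3
finger_force: 55.0
```

At h≈10 mm there is no contact, so the ears are between the lugs. Next I'll press down gently.

carry_out:
  slide:
    - [0, 0, -0.006]
    - [0, 0, -0.012]
    - [0, 0, -0.018]
    - [0, 0, -0.024]
    - [0, 0, -0.024]
    - [0, 0, -0.024]
  dr:
    - [0, 0, 0]
    - [0, 0, 0]
    - [0, 0, 0]
    - [0, 0, 0]
    - [0, 0, 0]
    - [0, 0, 0]
  gripper: [0, 0, 0, 0, 0, 0]

```text
clock: 9.98
eef_pos: [492.0, -275.6, 227.7]
eef_rot: [3.141, 0.0, 1.148]
wrist_force: [-0.5, 1.3, 2.5]
finger_gap: 15.7
finger_force: 55.0
```

```bash
python3 -c "
from cell import *
s=read_state();print(s['eef_pos'],s['wrist_force'],s['moment'],s['joints'])"
```

```text
[ 491.99679484 -275.6460229   227.70895973] [-0.49783125  1.26215356  2.48297021] [0.10489943 0.32024026 0.02370502] [-5.75628417e-01  4.01299865e-01  1.56601444e+00 -8.68807353e-06
  1.17381254e+00 -1.52597242e-01]
```

carry_out:
  slide:
    - [0, 0, -0.005]
    - [0, 0, -0.01]
    - [0, 0, -0.014]
    - [0, 0, -0.014]
    - [0, 0, -0.014]
  dr:
    - [0, 0, 0]
    - [0, 0, 0]
    - [0, 0, 0]
    - [0, 0, 0]
    - [0, 0, 0]
  gripper: [0, 0, 0, 0, 0]

```text
clock: 10.4
eef_pos: [492.0, -275.7, 224.1]
eef_rot: [3.141, 0.0, 1.148]
wrist_force: [-0.5, -0.0, 5.1]
finger_gap: 15.4
finger_force: 55.0
```

```bash
python3 -c "
from cell import *
s=read_state();print(s['eef_pos'],s['wrist_force'],s['moment'])"
```

```text
[ 492.00344926 -275.67728622  224.13243601] [-0.46717702 -0.0351078   5.08191653] [0.09845515 0.40282831 0.0156942 ]
```

carry_out:
  slide:
    - [0, 0, -0.001]
    - [0, 0, -0.002]
    - [0, 0, -0.003]
    - [0, 0, -0.003]
    - [0, 0, -0.003]
    - [0, 0, -0.003]
    - [0, 0, -0.003]
    - [0, 0, -0.003]
    - [0, 0, -0.003]
  dr:
    - [0, 0, -0.008]
    - [0, 0, -0.016]
    - [0, 0, -0.024]
    - [0, 0, -0.032]
    - [0, 0, -0.04]
    - [0, 0, -0.048]
    - [0, 0, -0.056]
    - [0, 0, -0.064]
    - [0, 0, -0.064]
  gripper: [0, 0, 0, 0, 0, 0, 0, 0, 0]

```text
clock: 11.15
eef_pos: [492.1, -275.8, 223.6]
eef_rot: [3.14, -0.0, 0.742]
wrist_force: [-0.7, 0.4, 5.9]
finger_gap: 15.8
finger_force: 55.0
```

```bash
python3 -c "
from cell import *
s=read_state();print(s['eef_pos'],s['eef_rot'],s['wrist_force'],s['moment'])"
```

```text
[ 492.11097709 -275.81087368  223.57680297] [ 3.14039561e+00 -1.89532434e-04  7.42323615e-01] [-0.7352126   0.40180896  5.88009579] [-0.0452671   0.30543641 -0.02123477]
```

Free turning so far. I'll keep on in smaller steps, watching the moment.

carry_out:
  slide:
    - [0, 0, 0]
    - [0, 0, -0.001]
    - [0, 0, -0.002]
    - [0, 0, -0.002]
    - [0, 0, -0.002]
  dr:
    - [0, 0, -0.008]
    - [0, 0, -0.016]
    - [0, 0, -0.024]
    - [0, 0, -0.032]
    - [0, 0, -0.032]
  gripper: [0, 0, 0, 0, 0]

```text
clock: 11.57
eef_pos: [492.1, -275.8, 223.1]
eef_rot: [3.14, -0.0, 0.541]
wrist_force: [-0.2, -0.6, 6.2]
finger_gap: 16.0
finger_force: 55.0
```

```bash
cat > st.py <<'E'
from cell import *
s=read_state();print(s['eef_pos'],s['eef_rot'],s['wrist_force'],s['moment'])
E
python3 st.py
```

```text
[ 492.11490167 -275.82509465  223.10878008] [ 3.14046982e+00 -4.50680781e-04  5.41187880e-01] [-0.2180585  -0.61488605  6.16277375] [-0.04325927  0.34465298 -0.08908178]
```

carry_out:
  slide:
    - [0, 0, -0.001]
    - [0, 0, -0.001]
    - [0, 0, -0.001]
    - [0, 0, -0.001]
  dr:
    - [0, 0, -0.005]
    - [0, 0, -0.01]
    - [0, 0, -0.016]
    - [0, 0, -0.016]
  gripper: [0, 0, 0, 0]

```text
clock: 11.9
eef_pos: [492.1, -275.8, 222.9]
eef_rot: [3.14, -0.001, 0.442]
wrist_force: [-1.0, -0.3, 6.1]
finger_gap: 15.4
finger_force: 55.0
```

```bash
python3 st.py
```

```text
[ 492.12719102 -275.82059712  222.88892873] [ 3.14046166e+00 -5.75784424e-04  4.41622479e-01] [-1.01023727 -0.31487311  6.13155968] [ 0.05519035  0.38364832 -0.01173458]
```

carry_out:
  slide:
    - [0, 0, -0.001]
    - [0, 0, -0.001]
    - [0, 0, -0.001]
  dr:
    - [0, 0, -0.004]
    - [0, 0, -0.007]
    - [0, 0, -0.007]
  gripper: [0, 0, 0]

```text
clock: 12.15
eef_pos: [492.1, -275.9, 222.9]
eef_rot: [3.14, -0.001, 0.399]
wrist_force: [-0.9, -0.6, 8.3]
finger_gap: 15.9
finger_force: 55.0
```

```bash
python3 st.py
```

```text
[ 492.14501724 -275.88935538  222.87152293] [ 3.14019668e+00 -7.60405348e-04  3.98778328e-01] [-0.89990316 -0.58539729  8.3006135 ] [0.08780409 0.47847806 0.01179051]
```

carry_out:
  slide:
    - [0, 0, 0]
    - [0, 0, 0]
    - [0, 0, 0]
  dr:
    - [0, 0, -0.003]
    - [0, 0, -0.006]
    - [0, 0, -0.006]
  gripper: [0, 0, 0]

```text
clock: 12.4
eef_pos: [492.2, -275.9, 222.9]
eef_rot: [3.14, -0.001, 0.361]
wrist_force: [-1.1, -0.6, 8.2]
finger_gap: 15.5
finger_force: 55.0
```

```bash
python3 st.py
```

```text
[ 492.15646058 -275.86862823  222.89518537] [ 3.14021816e+00 -8.11937187e-04  3.61269093e-01] [-1.14797635 -0.56827455  8.21482941] [0.11028333 0.49565164 0.17493892]
```

carry_out:
  slide:
    - [0, 0, 0]
    - [0, 0, 0]
    - [0, 0, 0]
  dr:
    - [0, 0, -0.003]
    - [0, 0, -0.005]
    - [0, 0, -0.005]
  gripper: [0, 0, 0]

```text
clock: 12.65
eef_pos: [492.1, -275.8, 222.9]
eef_rot: [3.14, -0.001, 0.33]
wrist_force: [-2.2, 0.0, 9.2]
finger_gap: 15.6
finger_force: 55.0
```

```bash
python3 st.py
```

```text
[ 492.0930701  -275.7835386   222.87320738] [ 3.14048370e+00 -6.20356920e-04  3.30449974e-01] [-2.17459541e+00  1.78473830e-03  9.15763802e+00] [0.24766167 0.6149212  0.31747297]
```

carry_out:
  slide:
    - [0, 0, 0]
    - [0, 0, 0]
    - [0, 0, 0]
  dr:
    - [0, 0, -0.003]
    - [0, 0, -0.006]
    - [0, 0, -0.006]
  gripper: [0, 0, 0]

```text
clock: 12.9
eef_pos: [492.1, -275.7, 222.8]
eef_rot: [3.141, -0.0, 0.293]
wrist_force: [-2.6, 1.3, 9.6]
finger_gap: 15.6
finger_force: 55.2
```

```bash
python3 st.py
```

```text
[ 492.05795793 -275.67812837  222.84902708] [ 3.14064990e+00 -4.26564355e-04  2.92951491e-01] [-2.60210409  1.34637082  9.57402155] [0.37084657 0.70882831 0.66020652]
```

Tight: the moment has risen to 0.66 N m. Releasing and raising.

carry_out:
  slide:
    - [0, 0, 0]
    - [0, 0, 0]
    - [0, 0, 0]
    - [0, 0, 0]
    - [0, 0, 0]
    - [0, 0, 0]
    - [0, 0, 0]
    - [0, 0, 0]
    - [0, 0, 0]
  dr:
    - [0, 0, 0]
    - [0, 0, 0]
    - [0, 0, 0]
    - [0, 0, 0]
    - [0, 0, 0]
    - [0, 0, 0]
    - [0, 0, 0]
    - [0, 0, 0]
    - [0, 0, 0]
  gripper: [60, 60, 60, 60, 60, 60, 60, 60, 60]

```text
clock: 13.65
eef_pos: [491.9, -275.6, 222.1]
eef_rot: [-3.142, 0.0, 0.293]
wrist_force: [-0.2, -0.8, -0.6]
finger_gap: 56.7
finger_force: 0.0
```

carry_out:
  slide:
    - [0, 0, 0.04]
    - [0, 0, 0.1]
    - [0, 0, 0.2]
    - [0, 0, 0.3]
    - [0, 0, 0.35]
    - [0, 0, 0.35]
    - [0, 0, 0.35]
    - [0, 0, 0.35]
  dr:
    - [0, 0, 0]
    - [0, 0, 0]
    - [0, 0, 0]
    - [0, 0, 0]
    - [0, 0, 0]
    - [0, 0, 0]
    - [0, 0, 0]
    - [0, 0, 0]
  gripper: [60, 60, 60, 60, 60, 60, 60, 60]

```text
clock: 14.32
eef_pos: [491.7, -275.5, 308.7]
eef_rot: [-3.14, 0.001, 0.293]
wrist_force: [1.2, -0.3, -1.1]
finger_gap: 56.6
finger_force: 0.0
```

```bash
python3 - <<'E'
from h import *
m=camera_model('wrist'); s=read_state(); im=save('wrist','f.png'); print(s['eef_pos'],s['eef_rot'],s['wrist_force'],s['finger_gap'])
C=np.array([491.9,-275.7])
for nm,r,z in (('flange',47,121),):
    P=np.array([proj(m,(C[0]+r*np.cos(a),C[1]+r*np.sin(a),z)) for a in np.linspace(0,6.28,73)]); print(nm,P.min(0),P.max(0))
for lift in (0,3): 
  a=1.148-.79; print('dot',proj(m,(C[0]+41*np.cos(a),C[1]+41*np.sin(a),121+lift)))
si=save('side','f_s.png')
a=cv2.resize(im[120:280,220:420],(500,400),interpolation=cv2.INTER_CUBIC); b=cv2.resize(si[260:370,310:410],(300,330),interpolation=cv2.INTER_CUBIC)
o=np.zeros((400,800,3),np.uint8); o[:,:500]=a; o[:330,500:]=b; cv2.imwrite('pics/f2.png',o[...,::-1])
E
```

```text
[ 491.68349806 -275.46479061  308.67797933] [-3.14048020e+00  9.41861230e-04  2.93222115e-01] [ 1.24360497 -0.29027691 -1.06333821] 56.56868503076204
flange [274.26151698 155.83364252] [369.53414537 247.92209045]
dot [319.13710035 162.2472863 ]
dot [319.09804757 162.6157847 ]
```

View pics/f2.png

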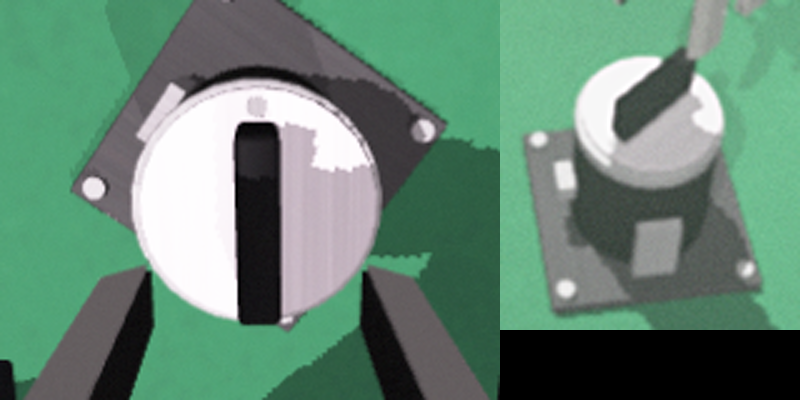

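The crops show the lid sitting level on the barrel with its flange concentric on the ring. The handle is in line with the tool, the dot is at raw (323,162), and the fingers are clear. After release the height stayed home. Handing in.

```bash
python3 -c "
from cell import *
print(sign_off())"
```

```text
the job is handed in; nothing more can be done
None
```

The lid is on the barrel, twisted clockwise until it bound at about 0.66 N m and released with its flange flat on the rim as far as height and pictures show; I handed the job in at about 14.4 s, and the turn measured about 0.86 rad against your stated 0.7 to 0.8.

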